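Peel off the top return tray and hold it out to the customer

ROBOT

A 6-joint arm with a two-finger parallel gripper is mounted at the origin on the work surface. World frame = base frame: x ahead of the robot, y to its left, z up, the work surface at z = 0. Lengths are in mm, angles in rad, forces in N, time in s.
With the tool pointing down it reaches from about 350 to 875 mm from the base axis. Payload 4.2 kg.
Tool frame: the origin (TCP) lies midway between the tips of the shut fingers; the grasp point (between the pads) lies 19 mm behind it; z points along the fingers, y is the line along which they close (so a half turn about z gives the same grasp; the last joint's range is limited). The gripper opens to 85 mm and grips with 20 to 120 N. Pads are 22 mm wide; open, the fingers measure 114 mm over their backs; the gripper's body (76 mm by 85 mm) begins 54 mm behind the grasp point. The pads swing forward as they close: fully open they stand 13 mm farther back than shut.
Start: joints at [-1.08, 0.385, 0.008, 0, -1.194, -0.259], TCP at [143.599, -608.259, 231.312] pointing down, gripper open.
Joint ranges: [-3.14, 3.14], [-1.21, 2.06], [-1.07, 1.41], [-3.16, 2.05], [-2.99, -0.16], [-3.1, 3.1]. Speed limits (rad/s): [2.79, 2.79, 3.14, 3.14, 3.14, 3.14].

INTERFACE

Orientations are given as a unit quaternion [x, y, z, w].
In Python, from rig import read_state, capture, calibration, finish_job, look_for, masks_of, place_of gives the robot as it stands.
- The arm moves only by the tool step_arm, never from a script. Its argument "deltas" is a list of rows, each a list of 3 entries, a list of its own where there are three numbers: the shift along the tool's x, y, z normalised to -1 to 1, where 1 is 300 mm, then the turn about the tool's z normalised to -1 to 1, where 1 is 360 degrees, then the opening in per cent of the stroke, from 0 (shut) to 100 (fully open). In form: [[[dx, dy, dz], spin, jaw], ...]. A call has 1 to 5 rows; each row is the pose to reach, as a shift and turn from the pose commanded when the call began, along the tool's axes at that moment, turning the shorter way round; what a row does not reach only later rows make up. A row lasts 1/10 s, in which the tool goes at most 50 mm and 8.59 degrees, less where a joint would pass 70% of its speed; a pose out of reach is approached as far as the arm can. A call with a number of a shift or a turn outside -1 to 1 is refused whole. A call with a gripper value outside its range is refused whole. The fingers move at their own pace and stop on an object; the grip force is fixed at half the most. Time passes only in rows, so rows that repeat a pose let the fingers close. It gives the time, the measured TCP pose, the force, the opening and the grip force at its end, in the units of the state.
- read_state(): the state, without advancing time (a new reading comes with each control period).
- capture(name): name is "side" or "top" or "wrist"; returns the picture (420x560x3 uint8, blue, green, red); there is no depth.
- calibration(name): a dict with "camera_matrix" (3x3 intrinsics, pixels), "extrinsics" (4x4, takes a point from camera to world coordinates); the wrist camera has in their place "tool_from_camera" (4x4, takes a point from camera to tool coordinates, whose origin is the TCP and whose axes are the flange's). Camera axes: x right, y up, looking along -z (the intrinsics and any distortion apply to the point x, -y, -z); pixel columns grow to the right and rows downward; lengths in mm; the calibration is good to about 2 mm. A picture is of the moment at which its call begins: read the wrist's pose just before it. calibration takes no time and is no camera call.
- finish_job(): hands the job in; it is judged then, once.
Trained networks look in the newest picture that a camera, given by its name, has taken for a name from the list of things; names that differ only in an ending like _2 or _b are one class to them, and where a whole thing is asked for, a point or a joint stands for the part that bears it (a point fixed in the world has none). Each returns a list of dicts, best first, with "conf" (0 to 1); they miss things now and then, are a little off and sometimes report something else, mostly with a low value. They report only what shows in the picture. A call takes as long as a camera call.
- look_for(camera, thing): "location" ([row, column] in pixels, amid what is visible of it).
- masks_of(camera, thing): "pixels" (420x560 bool, what is visible of it) and "location" ([row, column] in pixels, amid what is visible of it).
- place_of(camera, thing): "location" ([row, column] in pixels: a listed point, or the origin of a listed thing).
The state is a dict: "clock": time; "joints": joint angles; "joint_vel": joint speeds; "effort": joint torques, N m; "tool_pos": TCP position; "tool_rot": TCP orientation; "ft_force": force on the tool from outside, world axes, zero at the start; "ft_torque": the same for the moment, N m; "finger_gap": opening from 0.0 (shut) to 1.0 (fully open); "grip_force": force on a finger pad.
Only numpy, scipy, OpenCV 4.12 (cv2) and the standard library are available. Lean on these libraries where they do the work, as an engineer would, in place of code of your own. Each camera call takes 0.05 s, during which the arm holds its last target. There are 200 camera calls.

TASK

The larger grey trays at this parts counter are nested and stick together. Take the top one by the upright lug on its corner and peel it: raise the lug corner first, with the opposite corner still seated, then lift the tray off and hold it out level, centred about 15 cm above the ribbed rubber counter mat, for the customer to put old parts in. Finish still holding it there, steady; leave the rest of the stack and the other goods where they are.

Things in the scene. Friction and masses are not known exactly. Their poses are not given: they have to be found in the camera images.
- tray_center (a point): top tray of the larger stack: grey formed plastic, 184 x 134 mm over its rim, 26 mm tall, about 90 g, open upward; the point is its centre, 13 mm above its underside; x along the long side, y along the short side, z up out of the tray. Its lower 18 mm is a tub of 164 x 114 mm, sitting in the tray below with 4 mm play; above it a band of 180 x 130 mm rests on the rim below
- tray_lug (a point): centre of the top tray's upright lifting lug: a flat blade 8 mm thick, 34 long, 34 tall, sticking outward from the (-x, -y) corner, its length along the tray's diagonal (180 by 130), flat faces to either side; the point is half-way up, 22 mm above the tray's centre point. The lower trays' lugs, slightly smaller, are directly under it, beginning 17 mm below the point
- tray_near (a point): top tray's corner at the lug, at the underside of its 8 mm band, where it rests on the rim below
- tray_far (a point): top tray's opposite (+x, +y) corner, at the underside of its 8 mm band, where it rests on the rim below
- stack: the rest of the stack: four nested grey trays on a steel stand plate 200 x 150 mm, loose, 1.6 kg, rim 56 mm above the counter; origin under its centre on the counter, axes parallel to the top tray's. Four sprung nibs near its corners press on the long sides of the top tray's tub (3 N each), which so sticks by friction, some 3 N a corner, until that corner is about 8 mm up
- mat_center (a point): centre of the top face of the black ribbed rubber counter mat, 220 x 160 x 3 mm, fixed flat on the counter
- filter_mid (a point): white round oil filter, 76 mm across, 84 mm tall, standing; a bystander; centre
- bearing_mid (a point): steel bearing ring, 72 mm across, 18 mm tall, lying flat; a bystander; centre
- carton_mid (a point): small cardboard carton, 60 x 45 x 64 mm tall; a bystander; centre
- wrench_grip (a point): wrench, 170 mm long, lying flat; a bystander; point on its handle
- tape_mid (a point): roll of tape, 100 mm across, 24 mm tall, lying flat; a bystander; centre
- small_trays_mid (a point): pile of smaller plain grey trays without lug, 116 x 86 x 44 mm tall; a bystander; centre
- driver_grip (a point): screwdriver, 190 mm long, lying flat; a bystander; point on its handle

How it is judged (in metres and radians):
On the way, in this order (a step that is already met when the one before it is completed fails the run):
1. the lug corner is raised at least 12 mm off the rim while the opposite corner is still seated (less than 6 mm up), the gripper holding the tray (z of tray_near in the frame of stack above 0.068 m and z of tray_far in the frame of stack below 0.062 m and contact force between tray and the fingers above 0.5 N), for 0.1 s.
2. the whole tray is lifted out of the stack, both corners more than 30 mm above the rim, in the gripper (height (world z) of each of tray_near, tray_far above 0.086 m and contact force between tray and the fingers above 0.5 N), for 0.1 s.
At the end, for the whole second after the job is handed in: The tray is held by the gripper alone, steady, right way up and level within 0.2 rad, its centre within 50 mm (horizontally) of the mat's centre and 110 to 220 mm above the counter; the rest of the stack stands flat within 30 mm of where it was (horizontal distance between tray_center and mat_center below 0.05 m and height (world z) of tray_center between 0.11 and 0.22 m and angle between tray_center's own z axis and vertical below 0.2 rad and contact force between tray and the fingers above 0.5 N and linear speed of tray below 0.03 m/s and contact force between tray and stack below 0.1 N and distance of stack from where it was at the start of the episode below 0.03 m and angle between stack's own z axis and vertical below 0.1 rad); the arm keeps its last pose, push and grip.
It fails at once if the rest of the stack is shifted more than 30 mm or tipped (distance of stack from where it was at the start of the episode above 0.03 m or angle between stack's own z axis and vertical above 0.15 rad).
It fails at once if a bystander is shifted more than 40 mm (distance of any of filter_mid, bearing_mid, carton_mid, wrench_grip, tape_mid, small_trays_mid, driver_grip from where it was at the start of the episode above 0.04 m).
It also fails if it takes over 45 s, if anything falls off the work surface, if the arm or the gripper's body presses on something with over 40 N, if the wrist force passes 120 N, or if a joint passes its speed limit or range.

## Working session

There is one attempt and no reset: what is moved stays moved. The work goes in short steps, Python scripts to look and compute and a tool call to move; the robot and the scene stay as the last step left them, time stands still between calls to the robot, and variables do not carry over. Pictures are saved under pics/ and viewed, at most 10 in all, crops included, and the job is handed in when it is done.

Besides the shell and the picture viewer there is one more tool, called after "Request:" by a JSON object that holds its "api" and its "payload", one argument or row to a line. step_arm: Moves the arm, as the interface text tells. Scaled input: -1 to 1 covers 300 mm each way for a shift and 360 degrees each way for a turn. Its arguments: {"type":"object","properties":{"deltas":{"type":"array"}},"required":["deltas"]}

```bash
mkdir -p pics; ls
python3 - <<'E'
from rig import *
import cv2,numpy as np
s=read_state();print(s['tool_pos'],s['tool_rot'],s['clock'])
for c in ['top','side']:
    cv2.imwrite(f'pics/{c}0.png',capture(c))
    k=calibration(c);print(c,np.round(k['camera_matrix'],1).tolist(),np.round(k['extrinsics'],3).tolist(),[x for x in k if x not in('camera_matrix','extrinsics')])
    for t in ['tray_center','tray_lug','tray_near','tray_far','stack','mat_center']:
        print(t,[(round(d['conf'],2),np.round(d['location'],1).tolist()) for d in place_of(c,t)[:3]])
k=calibration('wrist');print({a:np.round(b,3).tolist() for a,b in k.items()})
E
```

```text
pics
[ 143.46001832 -607.70347069  230.20584079] [-1.15530762e-01  9.93303296e-01  1.08390783e-03 -1.73746089e-04] 0.0
top [[487.1, 0.0, 287.3], [0.0, 487.1, 208.6], [0.0, 0.0, 1.0]] [[0.031, 0.998, -0.046, 497.854], [-1.0, 0.03, -0.005, 4.913], [-0.004, 0.046, 0.999, 1448.561], [0.0, 0.0, 0.0, 1.0]] []
tray_center []
tray_lug [(0.68, [220.0, 383.6])]
tray_near [(0.73, [214.6, 377.5])]
tray_far [(0.85, [150.3, 335.8])]
stack []
mat_center [(0.73, [208.8, 226.8])]
side [[471.3, 0.0, 285.2], [0.0, 471.3, 208.2], [0.0, 0.0, 1.0]] [[-0.892, 0.33, -0.308, 55.545], [-0.451, -0.678, 0.58, 986.533], [-0.018, 0.657, 0.754, 1357.988], [0.0, 0.0, 0.0, 1.0]] []
tray_center [(0.81, [173.7, 296.6]), (0.59, [227.5, 337.0])]
tray_lug [(0.84, [166.1, 323.7])]
tray_near [(0.96, [170.0, 320.2]), (0.25, [257.4, 265.9])]
tray_far [(0.62, [177.2, 262.7])]
stack [(0.9, [181.6, 294.4])]
mat_center [(0.84, [257.4, 262.9])]
{'camera_matrix': [[315.647, 0.0, 282.127], [0.0, 315.647, 206.849], [0.0, 0.0, 1.0]], 'tool_from_camera': [[0.001, 0.947, 0.32, 81.896], [1.0, -0.001, 0.0, 0.708], [0.0, 0.32, -0.947, -141.816], [0.0, 0.0, 0.0, 1.0]]}
```

```bash
cat > h.py <<'E'
from rig import *
import cv2,numpy as np
from scipy.spatial.transform import Rotation as R
def cam(c):
    k=calibration(c);K=np.array(k['camera_matrix'])
    if c=='wrist':
        s=read_state();T=np.eye(4);T[:3,:3]=R.from_quat(s['tool_rot']).as_matrix();T[:3,3]=s['tool_pos']
        return K,T@np.array(k['tool_from_camera'])
    return K,np.array(k['extrinsics'])
def ray(c,rc,KT=None):
    K,T=KT or cam(c);d=np.array([(rc[1]-K[0,2])/K[0,0],-(rc[0]-K[1,2])/K[1,1],-1])
    return T[:3,3],T[:3,:3]@d
def onz(c,rc,z,KT=None):
    o,d=ray(c,rc,KT);return o+d*(z-o[2])/d[2]
def proj(c,p,KT=None):
    K,T=KT or cam(c);q=np.linalg.inv(T)@np.append(p,1);return [K[1,2]-K[1,1]*q[1]/-q[2]*1,K[0,2]+K[0,0]*q[0]/-q[2]]
E
python3 - <<'E'
from h import *
z={'tray_lug':48+13+22-8+0,'tray_near':56,'tray_far':56,'mat_center':3}
# tray centre z: band underside at 56 -> underside at 56-18=38, centre 51, lug 73
z['tray_lug']=73;z['tray_center']=51;z['stack']=0
P={'top':{'tray_lug':[220,383.6],'tray_near':[214.6,377.5],'tray_far':[150.3,335.8],'mat_center':[208.8,226.8]},
'side':{'tray_lug':[166.1,323.7],'tray_near':[170,320.2],'tray_far':[177.2,262.7],'mat_center':[257.4,262.9],'tray_center':[173.7,296.6],'stack':[181.6,294.4]}}
for c in P:
    for t in P[c]: print(c,t,np.round(onz(c,P[c][t],z[t]),1))
E
```

```text
top tray_lug [ 536.6 -260.4   73. ]
top tray_near [ 552.  -245.9   56. ]
top tray_far [ 733.4 -122.    56. ]
top mat_center [557.6 192.3   3. ]
side tray_lug [ 544.  -262.9   73. ]
side tray_near [ 553.9 -253.3   56. ]
side tray_far [ 738.8 -119.6   56. ]
side mat_center [576.7 181.9   3. ]
side tray_center [ 630.7 -198.9   51. ]
side stack [ 641.5 -200.9    0. ]
```

View pics/top0.png

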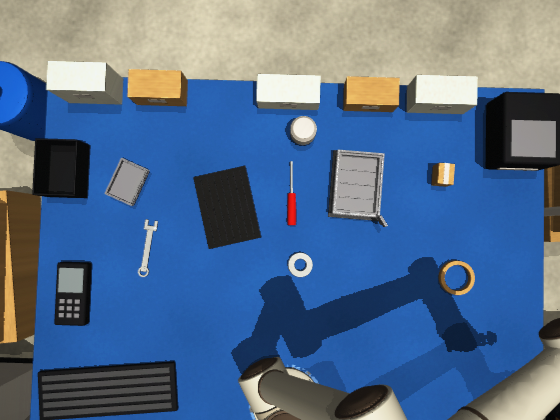

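View pics/side0.png

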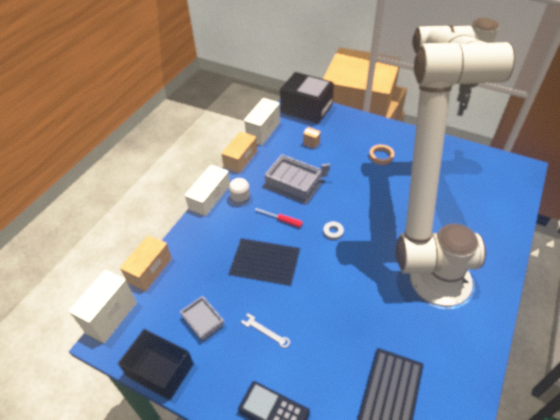

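The top view shows the lugged stack at about rows 150-220, cols 330-385, with the lug near (221,383). The mat is at about (207,227). The side view agrees: stack at (176,296), mat at (260,265). I'll move above the lug and turn the jaws across it.

Request:
{"api": "step_arm", "payload": {
  "deltas": [
    [[-0.14,0.08,0],-0.0115,60],
    [[-0.28,0.16,0],-0.023,60],
    [[-0.42,0.24,0],-0.0345,60],
    [[-0.56,0.32,0],-0.046,60],
    [[-0.7,0.4,0],-0.0575,60]
  ]
}}

```text
clock: 1.2
tool_pos: [321.5, -441.8, 231.6]
tool_rot: [-0.294, 0.956, -0.0, 0.0]
ft_force: [1.4, -0.4, -0.3]
finger_gap: 0.603
grip_force: 0.0
```

```bash
cat >> h.py <<'E'
def goto(p,yaw):
    """print move from here to TCP p, tool x at yaw deg (tool down)"""
    s=read_state();M=R.from_quat(s['tool_rot']).as_matrix();y0=np.degrees(np.arctan2(M[1,0],M[0,0]))
    d=M.T@(np.array(p)-s['tool_pos']);a=-((yaw-y0+180)%360-180)
    print('at',np.round(s['tool_pos'],1),'yaw',round(y0,1),'t',s['clock'],'mm',np.round(d,1),'norm',np.round(d/300,4),'spin',round(a/360,4),'dist',round(np.linalg.norm(d)))
E
python3 -c "
from h import *
goto([540,-261,200],214)"
```

```text
at [ 321.5 -441.8  231.6] yaw -145.9 t 1.2 mm [-282.3   27.1   31.6] norm [-0.941   0.0903  0.1054] spin 0.0004 dist 285
```

Request:
{"api": "step_arm", "payload": {
  "deltas": [
    [[-0.157,0.015,0.018],0,60],
    [[-0.314,0.03,0.035],0,60],
    [[-0.47,0.045,0.053],0,60],
    [[-0.627,0.06,0.07],0,60],
    [[-0.784,0.075,0.088],0,60]
  ]
}}

```text
clock: 1.7
tool_pos: [504.3, -291.6, 205.1]
tool_rot: [-0.292, 0.956, -0.0, 0.0]
ft_force: [-0.3, -1.4, -0.2]
finger_gap: 0.601
grip_force: 0.0
```

Request:
{"api": "step_arm", "payload": {
  "deltas": [
    [[-0.1,0.01,0.01],0,60],
    [[-0.12,0.012,0.016],0,60],
    [[-0.12,0.012,0.016],0,60]
  ]
}}

```text
clock: 2.0
tool_pos: [531.0, -269.3, 199.5]
tool_rot: [-0.293, 0.956, 0.0, -0.0]
ft_force: [-0.6, 0.6, -0.6]
finger_gap: 0.595
grip_force: 0.0
```

Run:
```python
from h import *
goto([540,-261,200],214)
KT=cam('wrist');im=capture('wrist');z={'tray_lug':73,'tray_near':56,'tray_far':56,'tray_center':51}
for t in z:
    for d in place_of('wrist',t)[:2]: 
        l=d['location'];print(t,round(d['conf'],2),np.round(l),np.round(onz('wrist',l,z[t],KT),1));cv2.circle(im,(int(l[1]),int(l[0])),2,(0,0,255),-1)
for d in masks_of('wrist','tray_lug')[:1]:
    print(d['conf'],d['location'],d['pixels'].sum())
cv2.imwrite('pics/w1.png',im)
```

```text
at [ 531.  -269.3  199.5] yaw -145.9 t 2.0 mm [-12.1   1.8  -0.5] norm [-0.0402  0.0061 -0.0015] spin 0.0002 dist 12
tray_lug 0.71 [209. 291.] [ 535.  -256.2   73. ]
tray_near 0.77 [217. 294.] [ 544.7 -246.    56. ]
tray_center 0.67 [312. 285.] [ 642.6 -188.9   51. ]
0.87 [306.1, 285.6] 14359
```

View pics/w1.png

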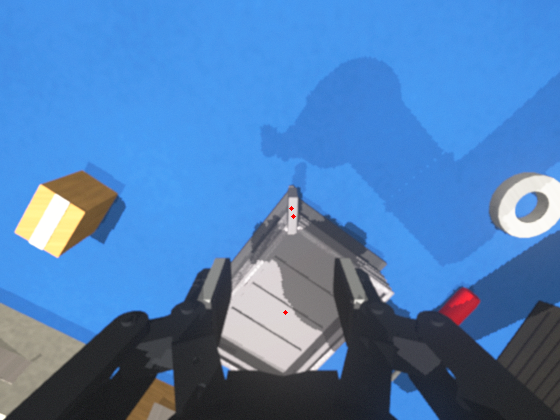

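The wrist view shows the lug blade nearly vertical at about rows 186-235, cols 288-299, so it lies along tool x. I'll zoom in to fix its top-face ends.

Run:
```python
import cv2
im=cv2.imread('pics/w1.png')[170:260,235:355]
cv2.imwrite('pics/w1c.png',cv2.resize(im,None,fx=6,fy=6,interpolation=cv2.INTER_CUBIC))
```

```text
(no output)
```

View pics/w1c.png

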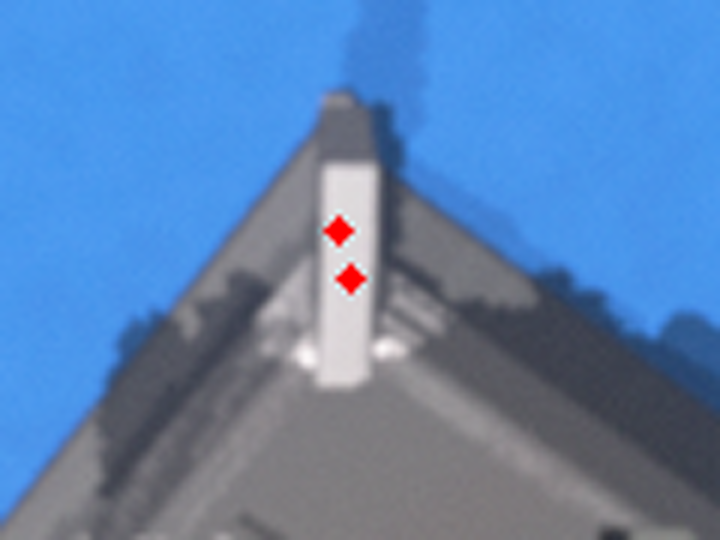

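The top face of the lug runs from pixel (197.5,293.6) at the outer end to (234.2,292.0) at the inner end.

Run:
```python
from h import *
KT=cam('wrist')
a=onz('wrist',[197.5,293.6],90,KT);b=onz('wrist',[234.2,292.0],90,KT)
m=(a+b)/2;d=b-a;yaw=np.degrees(np.arctan2(d[1],d[0]))
print(a,b,m,np.linalg.norm(d),yaw)
goto([m[0],m[1],120],180+yaw)
```

```text
[ 520.42299226 -265.2974179    90.        ] [ 548.64970652 -247.5273704    90.        ] [ 534.53634939 -256.41239415   90.        ] 33.35448975004312 32.1923496289479
at [ 529.9 -270.9  200.6] yaw -146.1 t 2.3 mm [-11.9   9.5  80.6] norm [-0.0397  0.0317  0.2686] spin 0.0047 dist 82
```

Request:
{"api": "step_arm", "payload": {
  "deltas": [
    [[-0.02,0.016,0.1],0.0047,45],
    [[-0.04,0.032,0.2],0.0047,45],
    [[-0.04,0.032,0.27],0.0047,45],
    [[-0.04,0.032,0.27],0.0047,45]
  ]
}}

```text
clock: 2.7
tool_pos: [532.7, -255.2, 116.2]
tool_rot: [-0.277, 0.961, 0.002, -0.003]
ft_force: [0.5, -0.8, 1.1]
finger_gap: 0.451
grip_force: 0.0
```

Run:
```python
from h import *
KT=cam('wrist');im=capture('wrist');K,T=KT
s=read_state();print(s['tool_pos'])
for d in place_of('wrist','tray_lug')[:2]: print(d['conf'],d['location'],onz('wrist',d['location'],73,KT))
im=im[140:360,140:440]
cv2.imwrite('pics/w2.png',cv2.resize(im,None,fx=2.6,fy=2.6,interpolation=cv2.INTER_CUBIC))
```

```text
[ 534.21619212 -255.77902219  118.31424521]
0.65 [238.6, 278.7] [ 535.18217538 -255.35099265   73.        ]
```

View pics/w2.png

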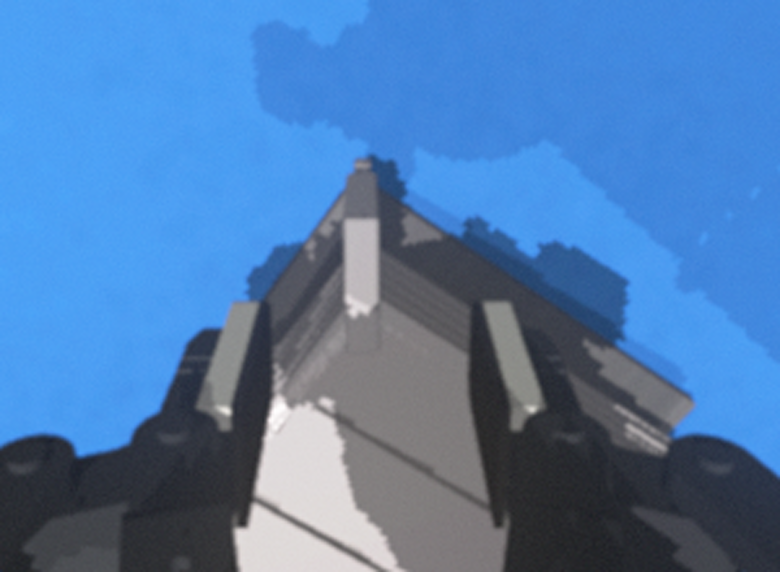

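The lug sits centred between the open fingers (crop cols 343-380, fingertips at 262 and 478) and is parallel to them. I'll descend and close.

Request:
{"api": "step_arm", "payload": {
  "deltas": [
    [[0,-0.0035,0.1],0,45],
    [[0,-0.0035,0.187],0,45],
    [[0,-0.0035,0.187],0,45],
    [[0,-0.0035,0.187],0,20],
    [[0,-0.0035,0.187],0,0]
  ]
}}

```text
clock: 3.3
tool_pos: [537.4, -256.8, 65.4]
tool_rot: [-0.278, 0.961, -0.001, 0.002]
ft_force: [-2.1, 1.2, 2.7]
finger_gap: 0.114
grip_force: 1.5
```

Request:
{"api": "step_arm", "payload": {
  "deltas": [
    [[0,0,0],0,0],
    [[0,0,0],0,0],
    [[0,0,0],0,0],
    [[0,0,0],0,0]
  ]
}}

```text
clock: 3.7
tool_pos: [537.0, -256.4, 65.4]
tool_rot: [-0.279, 0.96, -0.001, 0.001]
ft_force: [-1.0, 2.0, 6.2]
finger_gap: 0.079
grip_force: 59.4
```

Request:
{"api": "step_arm", "payload": {
  "deltas": [
    [[0,0,-0.007],0,0],
    [[0,0,-0.014],0,0],
    [[0,0,-0.014],0,0]
  ]
}}

```text
clock: 4.0
tool_pos: [536.4, -255.9, 67.4]
tool_rot: [-0.278, 0.96, -0.0, 0.0]
ft_force: [2.5, 3.5, -1.6]
finger_gap: 0.08
grip_force: 58.7
```

```bash
cat > st.py <<'E'
from h import *
s=read_state();M=R.from_quat(s['tool_rot']).as_matrix()
print(np.round(s['tool_pos'],1),'F',np.round(s['ft_force'],1),'F tool',np.round(M.T@s['ft_force'],1),'M tool',np.round(M.T@s['ft_torque'],2),s['finger_gap'],s['grip_force'],s['clock'])
for c in ['side','top']:
    capture(c)
    for t,z in (('tray_near',56),('tray_far',56),('tray_lug',73),('tray_center',51)): print(c,t,[(round(d['conf'],2),np.round(d['location'],1)) for d in place_of(c,t)[:1]])
E
python3 st.py
```

```text
[ 536.4 -255.9   67.4] F [ 2.5  3.5 -1.6] F tool [-4.   1.6  1.6] M tool [-0.46 -0.77 -0.16] 0.08033320739803346 58.73719096183777 4.0
side tray_near [(0.68, array([170.5, 323.5]))]
side tray_far [(0.88, array([175.2, 263.3]))]
side tray_lug [(0.82, array([166.7, 323.8]))]
side tray_center [(0.63, array([335.9, 276.9]))]
top tray_near [(0.15, array([179.5, 127. ]))]
top tray_far [(0.91, array([150.1, 336.2]))]
top tray_lug []
top tray_center []
```

Request:
{"api": "step_arm", "payload": {
  "deltas": [
    [[0,0,-0.007],0,0],
    [[0,0,-0.014],0,0],
    [[0,0,-0.014],0,0]
  ]
}}

```text
clock: 4.8
tool_pos: [534.6, -256.0, 71.0]
tool_rot: [-0.278, 0.961, 0.001, -0.001]
ft_force: [0.1, 4.4, -2.3]
finger_gap: 0.081
grip_force: 58.8
```

```bash
python3 st.py
```

```text
[ 534.6 -256.    71. ] F [ 0.1  4.4 -2.3] F tool [-2.4  3.6  2.3] M tool [-0.83 -0.36 -0.18] 0.08105975256409101 58.789735436439514 4.8
side tray_near [(0.94, array([171.1, 324.6]))]
side tray_far [(0.67, array([174.5, 261.3]))]
side tray_lug [(0.89, array([164.7, 325.5]))]
side tray_center []
top tray_near []
top tray_far [(0.79, array([149.9, 335.6]))]
top tray_lug []
top tray_center [(0.84, array([183.8, 356.9]))]
```

```bash
cat > trk.py <<'E'
from h import *
import sys
a=cv2.imread('pics/side0.png',0);b3=capture('side');b=cv2.cvtColor(b3,cv2.COLOR_BGR2GRAY)
cv2.imwrite(f'pics/side_{sys.argv[1]}.png',b3)
f=lambda i:cv2.resize(i,None,fx=4,fy=4,interpolation=cv2.INTER_CUBIC)
A,B=f(a),f(b)
m=np.zeros_like(A);m[150*4:202*4,258*4:330*4]=255
p=cv2.goodFeaturesToTrack(A,40,0.03,10,mask=m)
q,st,_=cv2.calcOpticalFlowPyrLK(A,B,p,None,winSize=(25,25),maxLevel=2)
r,st2,_=cv2.calcOpticalFlowPyrLK(B,A,q,None,winSize=(25,25),maxLevel=2)
for x,y,z,k in sorted(zip(p[:,0].tolist(),q[:,0].tolist(),r[:,0].tolist(),st[:,0])):
    if k and abs(z[0]-x[0])+abs(z[1]-x[1])<1: print(np.round(np.array(x[::-1])/4,1),'d(row,col)',np.round((np.array(y)-x)[::-1]/4,2))
E
python3 trk.py 1
python3 - <<'E'
from h import *
# px per mm vertical at near/far
for n,p in(('near',[553,-250,56]),('far',[736,-121,56])):
    p=np.array(p,float);print(n,np.round(proj('side',p),1),[np.round(np.subtract(proj('side',p+10*e),proj('side',p)),2) for e in np.eye(3)])
E
```

```text
[187.2 262.8] d(row,col) [ 0.02 -0.04]
[177.  265.8] d(row,col) [-0.54 -0.08]
[176.  269.5] d(row,col) [-0.55  0.49]
[173.  271.8] d(row,col) [-0.59  0.52]
[177. 274.] d(row,col) [-0.58  0.55]
[179.2 279.2] d(row,col) [-0.54  0.68]
[158.  282.2] d(row,col) [-0.44  0.33]
[161.  282.2] d(row,col) [-0.53  0.47]
[165.8 289. ] d(row,col) [-0.6   0.69]
[159.  293.8] d(row,col) [0.89 4.64]
[190.2 303.8] d(row,col) [ -7.89 -18.01]
near [170.6 320.1] [array([-0.78, -2.32]), array([ 1.61, -1.04]), array([-1.83,  0.1 ])]
far [177.2 263.5] [array([-0.79, -2.25]), array([ 1.65, -1.23]), array([-1.82, -0.14])]
```

Request:
{"api": "step_arm", "payload": {
  "deltas": [
    [[-0.005,0,-0.007],0,0],
    [[-0.01,0,-0.007],0,0],
    [[-0.01,0,-0.007],0,0]
  ]
}}

```text
clock: 5.65
tool_pos: [538.4, -255.3, 74.0]
tool_rot: [-0.278, 0.961, -0.0, 0.0]
ft_force: [-3.6, -0.9, -0.0]
finger_gap: 0.08
grip_force: 59.2
```

```bash
python3 st.py | head -1; python3 trk.py 2
```

```text
[ 538.4 -255.3   74. ] F [-3.6 -0.9 -0. ] F tool [3.5 1.2 0. ] M tool [-0.58  0.92 -0.23] 0.079525458385397 59.17067527770996 5.65
[187.2 262.8] d(row,col) [ 0.03 -0.98]
[177.  265.8] d(row,col) [-1.57 -0.3 ]
[176.  269.5] d(row,col) [-1.98 -1.06]
[173.  271.8] d(row,col) [-2.07 -0.97]
[177. 274.] d(row,col) [-1.99 -1.09]
[170.  274.2] d(row,col) [-2.   -0.91]
[179.2 279.2] d(row,col) [-2.12 -1.39]
[158.  282.2] d(row,col) [-2.06 -0.82]
[161.  282.2] d(row,col) [-2.  -0.8]
[165.8 289. ] d(row,col) [-1.97 -0.83]
[165.  291.5] d(row,col) [-1.98 -0.89]
[169.8 301. ] d(row,col) [-5.4  -9.53]
[162.  301.2] d(row,col) [-2.66 -2.22]
[190.2 303.8] d(row,col) [ -9.11 -18.57]
```

The full-pad grip lifts the tray as a rigid body: the far corner came up about 8-10 mm as well. I'll reseat it and re-grip only the lug's outer top edge, so the tray can pivot in the pads during the peel.

Request:
{"api": "step_arm", "payload": {
  "deltas": [
    [[0.01,0,0.015],0,0],
    [[0.01,0,0.03],0,0],
    [[0.01,0,0.038],0,0],
    [[0.01,0,0.04],0,0],
    [[0.01,0,0.04],0,0]
  ]
}}

```text
clock: 6.7
tool_pos: [537.2, -256.1, 63.9]
tool_rot: [-0.278, 0.96, -0.001, 0.001]
ft_force: [-3.5, 1.9, 12.8]
finger_gap: 0.079
grip_force: 61.4
```

```bash
python3 st.py | head -1; python3 trk.py 3
```

```text
[ 537.2 -256.1   63.9] F [-3.5  1.9 12.8] F tool [  1.9   3.4 -12.8] M tool [-1.15 -0.04 -0.03] 0.07913850712678268 61.427907943725586 6.7
[187.2 262.8] d(row,col) [ 0.22 -0.66]
[177.  265.8] d(row,col) [-2.73 -0.08]
[176.  269.5] d(row,col) [-3.   -0.53]
[173.  271.8] d(row,col) [-2.73 -0.75]
[177. 274.] d(row,col) [-2.87 -0.5 ]
[161.5 277. ] d(row,col) [-2.51 -0.45]
[158.  282.2] d(row,col) [-2.09 -0.6 ]
[161.  282.2] d(row,col) [-1.92 -0.8 ]
[165.8 289. ] d(row,col) [-1.8 -0.4]
[165.  291.5] d(row,col) [-1.73 -0.85]
[159.  293.8] d(row,col) [-2.99 -4.17]
[169.8 301. ] d(row,col) [-5.11 -9.51]
[190.2 303.8] d(row,col) [ -8.86 -17.74]
[189.2 307. ] d(row,col) [ -8.73 -15.19]
[165.2 310. ] d(row,col) [-3.84 -8.21]
```

Run:
```python
import cv2,numpy as np
f=lambda n:cv2.resize(cv2.imread(n)[145:210,245:340],None,fx=4.2,fy=4.2,interpolation=cv2.INTER_CUBIC)
cv2.imwrite('pics/cmp.png',np.vstack([np.hstack([f('pics/side0.png'),f('pics/side_2.png')]),np.hstack([f('pics/side_1.png'),f('pics/side_3.png')])]))
```

```text
(no output)
```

View pics/cmp.png

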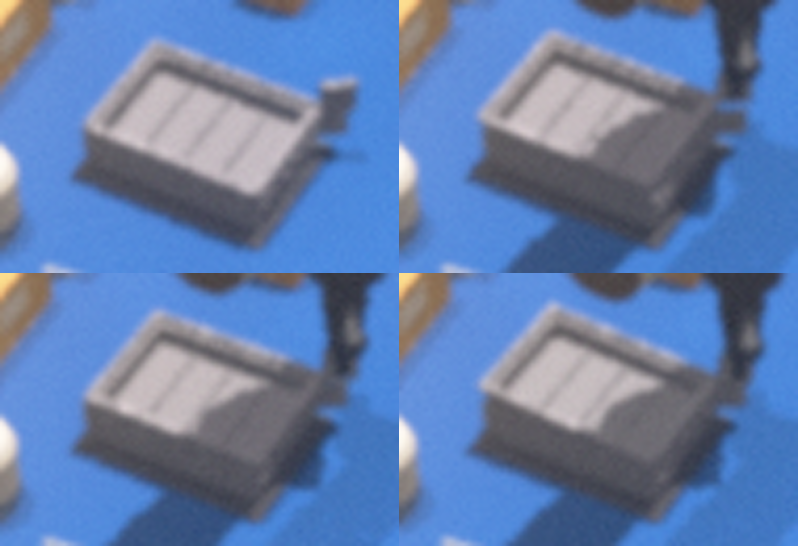

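The comparison shows near seated and the far corner tipped up (bottom right). So the tray pivoted in the pads on the way down. I'll open the gripper, back off outward and up, and look.

Request:
{"api": "step_arm", "payload": {
  "deltas": [
    [[0,0,0],0,30],
    [[0,0,0],0,45],
    [[0,0,0],0,45],
    [[0,0,-0.1],0,45],
    [[0,0,-0.22],0,45]
  ]
}}

```text
clock: 7.75
tool_pos: [534.4, -255.8, 125.7]
tool_rot: [-0.278, 0.961, 0.002, -0.003]
ft_force: [1.7, -0.3, -0.7]
finger_gap: 0.451
grip_force: 0.0
```

```bash
python3 st.py | head -1; python3 trk.py 4
python3 - <<'E'
from h import *
KT=cam('wrist');im=capture('wrist');cv2.imwrite('pics/w4.png',im)
E
```

```text
[ 534.4 -255.8  125.7] F [ 1.7 -0.3 -0.7] F tool [-1.3 -1.2  0.7] M tool [ 0.03 -0.13 -0.01] 0.4512698238156016 0.0 7.75
[187.2 262.8] d(row,col) [ 0.17 -0.68]
[177.  265.8] d(row,col) [-2.95  0.16]
[176.  269.5] d(row,col) [-3.14 -0.75]
[177. 274.] d(row,col) [-3.12 -0.68]
[179.2 279.2] d(row,col) [-3.11 -1.18]
[158.  282.2] d(row,col) [-2.21 -0.9 ]
[161.  282.2] d(row,col) [-2.16 -0.88]
[165.  291.5] d(row,col) [-1.87 -0.82]
[160.8 298. ] d(row,col) [-3.55 -5.06]
[190.2 303.8] d(row,col) [ -9.76 -18.99]
[189.2 307. ] d(row,col) [ -9.78 -18.31]
```

View pics/w4.png

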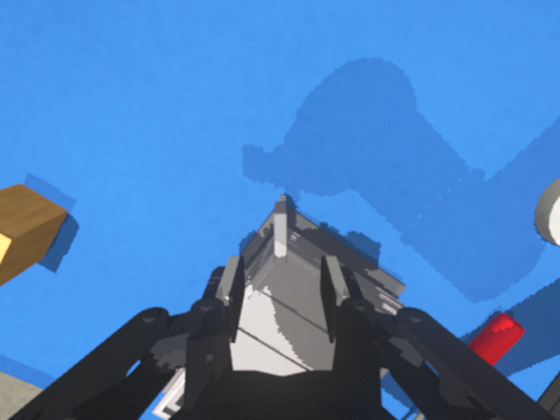

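The far corner is still up, held by the nibs. I'll shut the fingers and press the tray floor near the far corner to reseat it.

Request:
{"api": "step_arm", "payload": {
  "deltas": [
    [[-0.15,-0.006,0],0,0],
    [[-0.3,-0.013,0],0,0],
    [[-0.45,-0.02,0],0,0],
    [[-0.6,-0.026,0],0,0],
    [[-0.635,-0.029,0.04],0,0]
  ]
}}

```text
clock: 8.85
tool_pos: [706.2, -159.4, 116.2]
tool_rot: [-0.28, 0.96, -0.001, 0.002]
ft_force: [-0.5, 0.5, 0.7]
finger_gap: -0.007
grip_force: 0.0
```

Request:
{"api": "step_arm", "payload": {
  "deltas": [
    [[0,0,0.05],0,0],
    [[0,0,0.1],0,0],
    [[0,0,0.15],0,0],
    [[0,0,0.17],0,0],
    [[0,0,0.17],0,0]
  ]
}}

```text
clock: 9.35
tool_pos: [700.0, -162.5, 63.0]
tool_rot: [-0.278, 0.961, 0.0, -0.001]
ft_force: [0.2, -0.5, 0.3]
finger_gap: 0.003
grip_force: 0.0
```

Request:
{"api": "step_arm", "payload": {
  "deltas": [
    [[0,0,0.02],0,0],
    [[0,0,0.03],0,0],
    [[0,0,0.04],0,0],
    [[0,0,0.05],0,0],
    [[0,0,0.06],0,0]
  ]
}}

```text
clock: 9.85
tool_pos: [702.1, -162.1, 48.5]
tool_rot: [-0.279, 0.96, -0.001, 0.001]
ft_force: [-3.5, -0.1, 7.9]
finger_gap: 0.001
grip_force: 3.9
```

Request:
{"api": "step_arm", "payload": {
  "deltas": [
    [[0,0,0.008],0,0],
    [[0,0,0.012],0,0],
    [[0,0,0.012],0,0]
  ]
}}

```text
clock: 10.15
tool_pos: [702.0, -162.0, 43.8]
tool_rot: [-0.278, 0.961, -0.0, 0.001]
ft_force: [-0.9, 0.1, 3.7]
finger_gap: 0.002
grip_force: 1.9
```

```bash
python3 st.py | head -1; python3 trk.py 5
```

```text
[ 702.  -162.    43.8] F [-0.9  0.1  3.7] F tool [ 0.7  0.6 -3.8] M tool [0.14 0.32 0.01] 0.0023062402906194033 1.9389753649011254 10.15
[168.8 298. ] d(row,col) [-2.28 -0.49]
[169.8 301. ] d(row,col) [-2.4  -0.38]
[168.5 304.5] d(row,col) [-2.05  0.69]
[192.8 306.8] d(row,col) [ 0.34 -0.02]
[189.2 307. ] d(row,col) [ 0.26 -0.11]
[187.2 310. ] d(row,col) [-0.93  0.85]
[172.2 316. ] d(row,col) [-2.49 -0.45]
[175.8 316. ] d(row,col) [-2.68  0.18]
[168.5 318.8] d(row,col) [-2.27 -0.41]
[171.5 319. ] d(row,col) [-2.28 -0.43]
[166.2 320. ] d(row,col) [-2.23 -0.49]
[178.2 320.8] d(row,col) [0.05 0.55]
[165.  322.5] d(row,col) [-2.47 -0.91]
[167.8 322.5] d(row,col) [-2.53 -0.58]
[182.  324.2] d(row,col) [-0.25 -0.83]
```

Request:
{"api": "step_arm", "payload": {
  "deltas": [
    [[0,0,0.006],0,0],
    [[0,0,0.012],0,0],
    [[0,0,0.012],0,0]
  ]
}}

```text
clock: 11.0
tool_pos: [702.2, -162.2, 43.3]
tool_rot: [-0.279, 0.96, -0.001, 0.001]
ft_force: [-4.6, 0.9, 16.4]
finger_gap: 0.003
grip_force: 8.1
```

```bash
python3 st.py | head -1; python3 trk.py 6;python3 - <<'E'
import cv2,numpy as np
f=lambda n:cv2.resize(cv2.imread(n)[140:205,245:340],None,fx=4.2,fy=4.2,interpolation=cv2.INTER_CUBIC)
cv2.imwrite('pics/cmp2.png',np.vstack([np.hstack([f('pics/side0.png'),f('pics/side_4.png')]),np.hstack([f('pics/side_5.png'),f('pics/side_6.png')])]))
E
```

```text
[ 702.2 -162.2   43.3] F [-4.6  0.9 16.4] F tool [  3.4   3.2 -16.4] M tool [-0.98  1.27  0.03] 0.002605996063136554 8.124755022581667 11.0
[168.8 298. ] d(row,col) [-2.31 -0.68]
[169.8 301. ] d(row,col) [-2.4  -0.46]
[192.8 306.8] d(row,col) [ 0.11 -0.16]
[189.2 307. ] d(row,col) [ 0.  -0.1]
[172.2 316. ] d(row,col) [-2.35 -0.49]
[175.8 316. ] d(row,col) [-2.45  0.1 ]
[168.5 318.8] d(row,col) [-2.32 -0.49]
[171.5 319. ] d(row,col) [-2.14 -0.52]
[166.2 320. ] d(row,col) [-2.26 -0.48]
[178.2 320.8] d(row,col) [0.08 0.51]
[165.  322.5] d(row,col) [-2.46 -0.87]
[167.8 322.5] d(row,col) [-2.49 -0.66]
[182.  324.2] d(row,col) [-0.2  -0.92]
[175.2 326.2] d(row,col) [-0.02 -0.38]
```

View pics/cmp2.png

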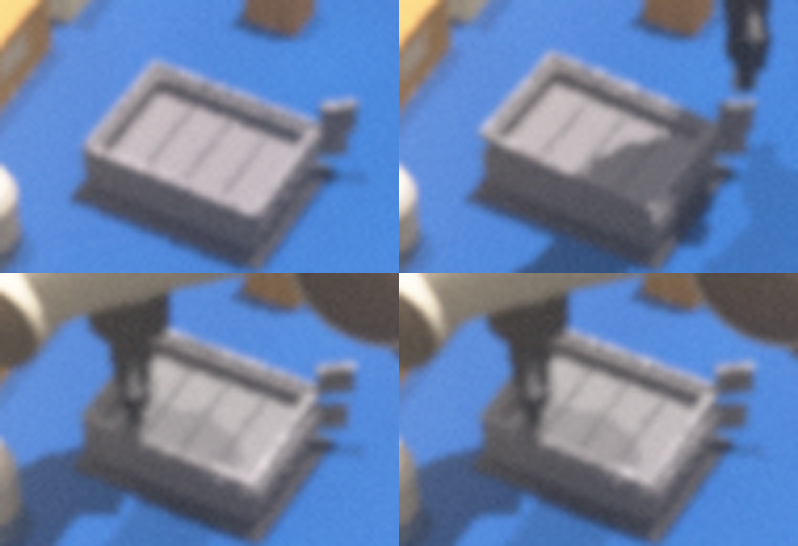

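The view shows the far corner seated, with a hard stop at 16 N. The lug corner is now standing about 12 mm up, and a gap is visible between the lugs. I'll go back and grip the raised lug with full pads.

Request:
{"api": "step_arm", "payload": {
  "deltas": [
    [[0,0,-0.1],0,0],
    [[0,0,-0.25],0,20],
    [[0.1,0.005,-0.29],0,45],
    [[0.25,0.012,-0.29],0,45],
    [[0.4,0.02,-0.29],0,45]
  ]
}}

```text
clock: 12.05
tool_pos: [595.7, -220.5, 125.7]
tool_rot: [-0.278, 0.96, 0.0, 0.0]
ft_force: [0.6, -0.1, 0.4]
finger_gap: 0.45
grip_force: 0.0
```

Request:
{"api": "step_arm", "payload": {
  "deltas": [
    [[0.15,0.007,0],0,45],
    [[0.228,0.01,0],0,45],
    [[0.228,0.01,0],0,45],
    [[0.228,0.01,0],0,45]
  ]
}}

```text
clock: 12.45
tool_pos: [537.3, -254.9, 126.0]
tool_rot: [-0.278, 0.961, 0.0, 0.0]
ft_force: [1.3, -0.4, 0.8]
finger_gap: 0.449
grip_force: 0.0
```

```bash
python3 st.py; python3 trk.py 7
python3 - <<'E'
from h import *
KT=cam('wrist');im=capture('wrist')
for d in place_of('wrist','tray_lug')[:2]: print(d['conf'],d['location'],onz('wrist',d['location'],86,KT))
goto([537,-255,78],212.2)
cv2.imwrite('pics/w7.png',cv2.resize(im[140:360,140:440],None,fx=2.6,fy=2.6,interpolation=cv2.INTER_CUBIC))
E
```

```text
[ 537.3 -254.9  126. ] F [ 1.3 -0.4  0.8] F tool [-0.8 -1.  -0.8] M tool [ 0.03 -0.06 -0.  ] 0.4488470567492345 0.0 12.45
side tray_near [(0.66, array([167.6, 322.8]))]
side tray_far [(0.57, array([175.5, 261.5]))]
side tray_lug [(0.8, array([163.7, 325.3]))]
side tray_center [(0.85, array([170.8, 291.8]))]
top tray_near []
top tray_far [(0.95, array([148.9, 336.6]))]
top tray_lug []
top tray_center []
[187.2 262.8] d(row,col) [-0.28 -0.14]
[177.  265.8] d(row,col) [-0.26 -0.17]
[176.  269.5] d(row,col) [-0.78 -1.23]
[173.  271.8] d(row,col) [-1.24 -0.55]
[158.  282.2] d(row,col) [-2.6 -0.3]
[161.  282.2] d(row,col) [-2.34 -0.41]
[165.8 289. ] d(row,col) [-2.2  -0.48]
[165.  291.5] d(row,col) [-2.23 -0.51]
[159.  293.8] d(row,col) [-2.63 -0.92]
[190.2 303.8] d(row,col) [ -7.98 -19.72]
[189.2 307. ] d(row,col) [ -7.95 -19.77]
0.79 [238.0, 277.4] [ 539.32694439 -256.54064415   86.        ]
at [ 537.5 -254.8  126.3] yaw -147.7 t 13.1 mm [ 0.6  0.1 48.3] norm [0.0019 0.0003 0.1609] spin 0.0003 dist 48
```

View pics/w7.png

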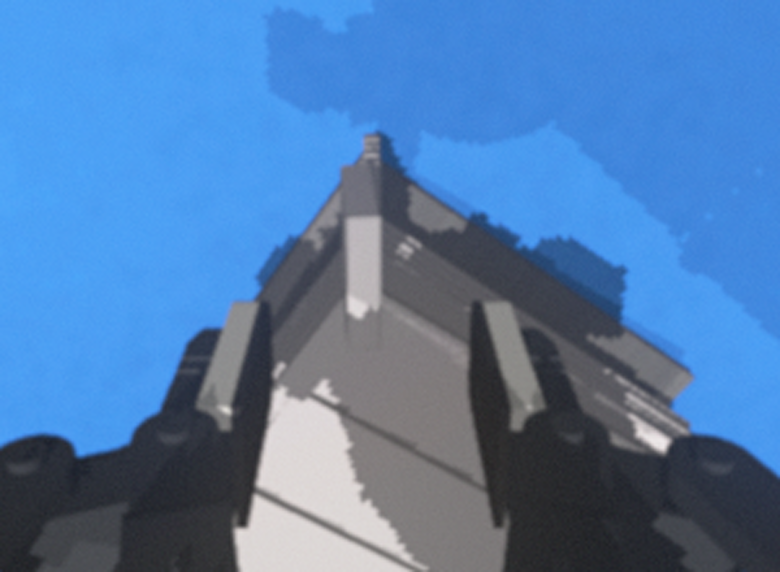

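Far is seated, but the whole -y side is up, so the blade leans slightly; the pads will square it. I'll descend and grip.

Request:
{"api": "step_arm", "payload": {
  "deltas": [
    [[0.0,-0.0035,0.1],0,45],
    [[0.0,-0.0035,0.16],0,45],
    [[0.0,-0.0035,0.16],0,45],
    [[0.0,-0.0035,0.16],0,20],
    [[0.0,-0.0035,0.16],0,0]
  ]
}}

```text
clock: 13.6
tool_pos: [539.0, -256.0, 79.6]
tool_rot: [-0.278, 0.961, -0.001, 0.001]
ft_force: [-0.2, -0.9, 0.3]
finger_gap: 0.116
grip_force: 0.2
```

Request:
{"api": "step_arm", "payload": {
  "deltas": [
    [[0,0,0],0,0],
    [[0,0,0],0,0],
    [[0,0,0],0,0],
    [[0,0,0],0,0]
  ]
}}

```text
clock: 14.0
tool_pos: [538.7, -256.2, 79.4]
tool_rot: [-0.278, 0.961, -0.001, 0.001]
ft_force: [-2.0, -1.9, 5.4]
finger_gap: 0.08
grip_force: 58.9
```

```bash
python3 st.py; python3 trk.py 8
```

```text
[ 538.7 -256.2   79.4] F [-2.  -1.9  5.4] F tool [ 2.7 -0.6 -5.4] M tool [ 0.43  0.31 -0.  ] 0.07986764665145385 58.910179138183594 14.0
side tray_near [(0.92, array([168.8, 321.3]))]
side tray_far [(0.72, array([174.7, 263. ]))]
side tray_lug [(0.68, array([169.6, 294.3]))]
side tray_center [(0.67, array([170.2, 293.3]))]
top tray_near []
top tray_far [(0.59, array([151.2, 337.3]))]
top tray_lug []
top tray_center [(0.87, array([184.4, 357.6]))]
[187.2 262.8] d(row,col) [-0.36 -0.62]
[177.  265.8] d(row,col) [-1.35 -0.07]
[176.  269.5] d(row,col) [-1.75 -0.6 ]
[173.  271.8] d(row,col) [-2.09 -0.56]
[177. 274.] d(row,col) [-1.94 -0.67]
[179.2 279.2] d(row,col) [-1.7  -0.81]
[158.  282.2] d(row,col) [-2.51 -0.43]
[161.  282.2] d(row,col) [-2.28 -0.52]
[157. 288.] d(row,col) [-2.88 -1.96]
[165.8 289. ] d(row,col) [-2.2  -0.41]
[165.  291.5] d(row,col) [-2.16 -0.36]
[169.8 301. ] d(row,col) [-5.63 -9.14]
[190.2 303.8] d(row,col) [ -8.84 -19.01]
[189.2 307. ] d(row,col) [ -9.03 -16.49]
```

The pads squared the tray to nearly level and about 10 mm up, so there's no clean peel from here. I'll release, press the tray floor at its centre to reseat everything, then peel with a small-patch grip at the lug's outer end.

Request:
{"api": "step_arm", "payload": {
  "deltas": [
    [[0,0,0],0,40],
    [[0,0,0],0,45],
    [[0,0,-0.1],0,45],
    [[-0.05,0,-0.18],0,20],
    [[-0.2,0.003,-0.18],0,0]
  ]
}}

```text
clock: 15.05
tool_pos: [588.5, -224.2, 135.9]
tool_rot: [-0.277, 0.961, -0.001, 0.002]
ft_force: [1.4, -0.4, 0.3]
finger_gap: 0.12
grip_force: 0.0
```

Request:
{"api": "step_arm", "payload": {
  "deltas": [
    [[-0.15,0.003,0],0,0],
    [[-0.222,0.003,0.05],0,0],
    [[-0.222,0.003,0.15],0,0],
    [[-0.222,0.003,0.23],0,0],
    [[-0.222,0.003,0.25],0,0]
  ]
}}

```text
clock: 15.55
tool_pos: [641.5, -185.5, 52.7]
tool_rot: [-0.278, 0.961, 0.002, -0.004]
ft_force: [0.6, -0.9, -1.0]
finger_gap: 0.002
grip_force: 0.0
```

Request:
{"api": "step_arm", "payload": {
  "deltas": [
    [[0,0,0.015],0,0],
    [[0,0,0.03],0,0],
    [[0,0,0.04],0,0]
  ]
}}

```text
clock: 15.85
tool_pos: [644.7, -186.7, 46.2]
tool_rot: [-0.278, 0.961, -0.0, 0.001]
ft_force: [-0.1, 0.8, 2.4]
finger_gap: 0.003
grip_force: 1.0
```

Request:
{"api": "step_arm", "payload": {
  "deltas": [
    [[0,0,0.008],0,0],
    [[0,0,0.016],0,0],
    [[0,0,0.016],0,0]
  ]
}}

```text
clock: 16.15
tool_pos: [645.0, -186.9, 45.6]
tool_rot: [-0.279, 0.96, -0.001, 0.001]
ft_force: [-5.9, 2.2, 15.6]
finger_gap: 0.002
grip_force: 7.8
```

```bash
python3 st.py|head -1; python3 trk.py 9
```

```text
[ 645.  -186.9   45.6] F [-5.9  2.2 15.6] F tool [  3.8   5.  -15.6] M tool [-1.45  1.06  0.05] 0.0020144647397153854 7.8216257273743395 16.15
[176.  269.5] d(row,col) [-2.05  0.25]
[161.  282.2] d(row,col) [-2.33 -0.31]
[165.2 310. ] d(row,col) [-1.24  1.51]
[172.2 316. ] d(row,col) [-2.08 -0.43]
[175.8 316. ] d(row,col) [-2.16 -0.22]
[168.5 318.8] d(row,col) [-2.01 -0.  ]
[171.5 319. ] d(row,col) [-1.98 -0.21]
[166.2 320. ] d(row,col) [-2.07 -0.08]
[178.2 320.8] d(row,col) [0.06 0.56]
[165.  322.5] d(row,col) [-2.13 -0.68]
[167.8 322.5] d(row,col) [-2.15 -0.04]
[182.  324.2] d(row,col) [-0.19 -0.57]
[175.2 326.2] d(row,col) [ 0.01 -0.18]
[164.  328.8] d(row,col) [-2.32 -0.76]
[166.8 329. ] d(row,col) [-2.34 -0.7 ]
```

Request:
{"api": "step_arm", "payload": {
  "deltas": [
    [[0,0,-0.04],0,0],
    [[0.064,-0.089,-0.04],0,0],
    [[0.064,-0.089,-0.005],0,0],
    [[0.064,-0.089,0.005],0,0],
    [[0.064,-0.089,0.005],0,0]
  ]
}}

```text
clock: 17.2
tool_pos: [644.6, -223.1, 48.0]
tool_rot: [-0.279, 0.96, -0.004, 0.002]
ft_force: [-8.6, -4.9, 27.5]
finger_gap: 0.001
grip_force: 13.5
```

Request:
{"api": "step_arm", "payload": {
  "deltas": [
    [[0,0,0.008],0,0],
    [[0,0,0.016],0,0],
    [[0,0,0.016],0,0]
  ]
}}

```text
clock: 17.5
tool_pos: [644.8, -223.2, 47.7]
tool_rot: [-0.28, 0.96, -0.005, 0.003]
ft_force: [-14.2, -0.6, 43.4]
finger_gap: 0.0
grip_force: 21.9
```

That spot resists hard (43 N), because the nibs now sit under the tub's -y edge. I'll back off. With +y seated and the lug corner already loose, I'll take only the lug's outer top end, where the pads can't square the tray, and raise it from there.

Request:
{"api": "step_arm", "payload": {
  "deltas": [
    [[0,0,-0.1],0,0],
    [[0,0,-0.25],0,20],
    [[0.1,0.02,-0.28],0,45],
    [[0.25,0.05,-0.28],0,45],
    [[0.4,0.083,-0.28],0,45]
  ]
}}

```text
clock: 18.0
tool_pos: [526.7, -262.6, 119.1]
tool_rot: [-0.278, 0.96, -0.0, 0.001]
ft_force: [0.0, -0.8, -0.8]
finger_gap: 0.452
grip_force: 0.0
```

Request:
{"api": "step_arm", "payload": {
  "deltas": [
    [[0.01,0,0],0,45],
    [[0.01,0,0],0,45],
    [[0.01,0,0],0,45]
  ]
}}

```text
clock: 18.3
tool_pos: [526.0, -264.2, 118.7]
tool_rot: [-0.278, 0.961, -0.001, 0.001]
ft_force: [0.1, -0.3, -1.2]
finger_gap: 0.447
grip_force: 0.0
```

```bash
python3 st.py|head -1; python3 trk.py 10
python3 - <<'E'
from h import *
KT=cam('wrist');im=capture('wrist')
for d in place_of('wrist','tray_lug')[:2]: print(d['conf'],d['location'],onz('wrist',d['location'],86,KT))
c=im[140:360,160:400]
side=cv2.imread('pics/side_10.png')[140:205,245:340]
a=cv2.resize(c,(480,440),interpolation=cv2.INTER_CUBIC);b=cv2.resize(side,(320,219),interpolation=cv2.INTER_CUBIC)
o=np.zeros((440,800,3),np.uint8);o[:,:480]=a;o[:219,480:]=b;cv2.imwrite('pics/w10.png',o)
E
```

```text
[ 526.  -264.2  118.7] F [ 0.1 -0.3 -1.2] F tool [ 0.1 -0.3  1.2] M tool [-0.03  0.04  0.03] 0.44671197252297906 0.0 18.3
[187.2 262.8] d(row,col) [-0.27 -0.24]
[176.  269.5] d(row,col) [-0.67 -0.88]
[173.  271.8] d(row,col) [-0.97 -0.73]
[177. 274.] d(row,col) [-0.63 -1.07]
[161.  282.2] d(row,col) [-2.21 -0.46]
[165.8 289. ] d(row,col) [-2.18 -0.47]
[165.  291.5] d(row,col) [-2.13 -0.55]
[159.  293.8] d(row,col) [-2.48 -0.79]
[190.2 303.8] d(row,col) [ -7.21 -17.71]
[189.2 307. ] d(row,col) [ -7.28 -15.11]
0.58 [267.4, 278.6] [ 539.98540469 -256.46639012   86.        ]
```

View pics/w10.png

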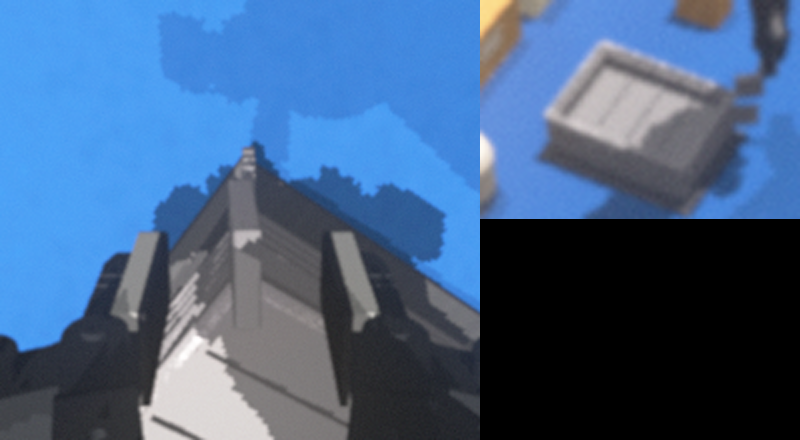

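Run:
```python
from h import *
KT=cam('wrist');s=read_state();M=R.from_quat(s['tool_rot']).as_matrix()
for n,rc in(('outer',[256,283]),('inner',[304,283.5])):
    p=onz('wrist',rc,102,KT);print(n,p,'tool',np.round(M.T@(p-s['tool_pos']),1))
```

```text
outer [ 524.78889838 -262.90642418  102.        ] tool [-0.5  1.  16.2]
inner [ 551.24901087 -245.78146305  102.        ] tool [-32.1   1.3  16.2]
```

Request:
{"api": "step_arm", "payload": {
  "deltas": [
    [[0,0.003,0.06],0,45],
    [[0,0.003,0.083],0,30],
    [[0,0.003,0.083],0,10],
    [[0,0.003,0.083],0,0],
    [[0,0.003,0.083],0,0]
  ]
}}

```text
clock: 19.45
tool_pos: [524.5, -263.5, 93.9]
tool_rot: [-0.278, 0.961, -0.0, 0.0]
ft_force: [-0.7, -0.5, -0.5]
finger_gap: 0.06
grip_force: 58.5
```

Request:
{"api": "step_arm", "payload": {
  "deltas": [
    [[0,0,0],0,0],
    [[0,0,0],0,0]
  ]
}}

```text
clock: 19.65
tool_pos: [524.4, -263.5, 93.7]
tool_rot: [-0.278, 0.961, -0.0, 0.0]
ft_force: [-0.4, -1.8, -0.2]
finger_gap: 0.063
grip_force: 58.6
```

```bash
python3 st.py|head -1; python3 trk.py 11
```

```text
[ 524.4 -263.5   93.7] F [-0.4 -1.8 -0.2] F tool [ 1.4 -1.3  0.2] M tool [0.16 0.35 0.03] 0.06286292868062587 58.59080757480115 19.65
[187.2 262.8] d(row,col) [-0.31 -0.18]
[177.  265.8] d(row,col) [-0.38 -0.39]
[176.  269.5] d(row,col) [-0.8  -0.84]
[173.  271.8] d(row,col) [-1.   -0.74]
[177. 274.] d(row,col) [-0.89 -0.66]
[158.  282.2] d(row,col) [-2.51 -0.4 ]
[161.  282.2] d(row,col) [-2.28 -0.39]
[165.8 289. ] d(row,col) [-2.09 -0.24]
[165.  291.5] d(row,col) [-2.   -0.26]
[159.  293.8] d(row,col) [-1.61  1.6 ]
[189.2 307. ] d(row,col) [ -7.1  -13.81]
```

The lug is gripped on a small patch and far is still seated (about 2 mm). Now I'll raise the lug corner slowly.

Request:
{"api": "step_arm", "payload": {
  "deltas": [
    [[0,0,-0.005],0,0],
    [[0,0,-0.01],0,0],
    [[0,0,-0.014],0,0],
    [[0,0,-0.014],0,0],
    [[0,0,-0.014],0,0]
  ]
}}

```text
clock: 20.7
tool_pos: [524.6, -263.2, 97.5]
tool_rot: [-0.278, 0.961, -0.0, 0.0]
ft_force: [-0.5, 0.3, -1.6]
finger_gap: 0.06
grip_force: 58.5
```

```bash
python3 st.py|head -1; python3 trk.py 12
```

```text
[ 524.6 -263.2   97.5] F [-0.5  0.3 -1.6] F tool [0.3 0.6 1.6] M tool [ 0.1   0.02 -0.01] 0.06041149770217252 58.528166776522994 20.7
[187.2 262.8] d(row,col) [-0.31 -0.08]
[177.  265.8] d(row,col) [-0.4 -0.2]
[176.  269.5] d(row,col) [-0.74 -0.43]
[173.  271.8] d(row,col) [-1.11 -0.46]
[177. 274.] d(row,col) [-0.9  -0.46]
[170.  274.2] d(row,col) [-1.48 -0.21]
[158.  282.2] d(row,col) [-2.49 -0.15]
[161.  282.2] d(row,col) [-2.24 -0.21]
[165.8 289. ] d(row,col) [-2.26 -0.31]
[165.  291.5] d(row,col) [-2.23 -0.21]
[190.2 303.8] d(row,col) [ -7.59 -16.86]
[189.2 307. ] d(row,col) [ -7.65 -14.09]
[165.2 310. ] d(row,col) [-5.14 -6.45]
```

Far hasn't moved while the lug rose about 4 mm. I'll raise another 6 mm for margin.

Request:
{"api": "step_arm", "payload": {
  "deltas": [
    [[0,0,-0.007],0,0],
    [[0,0,-0.014],0,0],
    [[0,0,-0.02],0,0],
    [[0,0,-0.02],0,0],
    [[0,0,-0.02],0,0]
  ]
}}

```text
clock: 21.75
tool_pos: [524.3, -263.3, 103.6]
tool_rot: [-0.278, 0.961, 0.0, 0.0]
ft_force: [-0.2, 0.1, -0.2]
finger_gap: 0.06
grip_force: 58.5
```

```bash
python3 st.py; python3 trk.py 13
```

```text
[ 524.3 -263.3  103.6] F [-0.2  0.1 -0.2] F tool [0.1 0.2 0.2] M tool [-0.02  0.12 -0.02] 0.0596797044067093 58.5243702493608 21.75
side tray_near [(0.61, array([260.9, 263.8]))]
side tray_far [(0.69, array([176.1, 262.3]))]
side tray_lug [(0.96, array([163.8, 325.9]))]
side tray_center [(0.64, array([170. , 292.2]))]
top tray_near []
top tray_far [(0.7, array([151., 336.]))]
top tray_lug []
top tray_center [(0.8, array([182.4, 360.6]))]
[187.2 262.8] d(row,col) [-0.29 -0.18]
[177.  265.8] d(row,col) [-0.97 -0.16]
[176.  269.5] d(row,col) [-1.2  -0.34]
[173.  271.8] d(row,col) [-1.77 -0.26]
[177. 274.] d(row,col) [-1.38 -0.57]
[179.2 279.2] d(row,col) [-1.39 -0.6 ]
[158.  282.2] d(row,col) [-3.13  0.1 ]
[161.  282.2] d(row,col) [-2.69 -0.12]
[165.8 289. ] d(row,col) [-2.84  0.07]
[165.  291.5] d(row,col) [-2.75  0.2 ]
[159.  293.8] d(row,col) [-2.78  1.1 ]
[160.8 298. ] d(row,col) [-2.95  1.04]
[190.2 303.8] d(row,col) [ -8.15 -17.03]
[189.2 307. ] d(row,col) [ -8.45 -14.47]
```

Run:
```python
import cv2,numpy as np
f=lambda n:cv2.resize(cv2.imread(f'pics/side_{n}.png',0),None,fx=4,fy=4,interpolation=cv2.INTER_CUBIC)
A,B,C=f(11),f(12),f(13)
m=np.zeros_like(A);m[155*4:195*4,300*4:332*4]=255
p=cv2.goodFeaturesToTrack(A,30,0.02,8,mask=m)
q,_,_=cv2.calcOpticalFlowPyrLK(A,B,p,None,winSize=(21,21));r,_,_=cv2.calcOpticalFlowPyrLK(B,C,q,None,winSize=(21,21))
for x,y,z in sorted(zip(p[:,0].tolist(),q[:,0].tolist(),r[:,0].tolist())): print(np.round(np.array(x[::-1])/4,1),np.round((np.array(y)-x)[::-1]/4,2),np.round((np.array(z)-x)[::-1]/4,2))
```

```text
[167.  300.5] [-0.42 -0.35] [-0.99  0.51]
[176.  301.2] [-1.16  1.08] [-2.71  2.12]
[173.8 301.5] [-1.22  1.08] [-2.34  1.57]
[160.8 303. ] [ -4.9  -12.93] [ -4.89 -10.11]
[166.5 303.2] [0.7  3.21] [-0.22  3.3 ]
[163.8 304.2] [0.15 1.97] [-0.59  1.94]
[161.2 305. ] [-4.   -9.66] [-4.67 -9.66]
[168.8 306.2] [-0.48  0.73] [-1.43  0.8 ]
[162.2 307.2] [-0.57 -0.04] [-2.5  -3.18]
[171.  307.5] [-0.74  0.68] [-1.69  0.61]
[163.  309.2] [-1.9  -3.62] [-0.84  1.36]
[186.5 309.5] [-0.62 -0.19] [-0.73 -0.53]
[164. 312.] [-1.58 -3.47] [-1.43  3.26]
[179.5 312.2] [ 0.56 -0.88] [-0.95 -0.29]
[165.  314.2] [-0.14 -0.63] [-1.21 -1.18]
[192.2 315.5] [ 0.05 -0.38] [-0.11  0.17]
[165.5 316.5] [-0.48 -0.55] [-1.56 -1.  ]
[166.2 319.2] [-0.79  0.05] [-1.7   0.26]
[177.5 321.8] [0.   0.02] [ 0.16 -0.76]
[181.5 324.8] [0.13 0.24] [0.21 0.17]
[162.5 326.5] [-0.53 -0.01] [-1.77 -0.01]
[171.5 327.2] [-0.12 -0.23] [-0.32 -0.41]
[168.  328.2] [-0.75  0.04] [-1.84  0.31]
[164.  328.5] [-0.89  0.05] [-1.87  0.02]
[177.  328.5] [-0.31  0.25] [-0.31  0.37]
[156.  328.8] [-0.77  0.04] [-2.16  0.13]
[192.8 329.5] [0.43 0.14] [ 1.14 -0.09]
[164.2 331.2] [-0.87  0.06] [-1.93  0.08]
[157.  331.8] [-0.72 -0.04] [-2.03  0.23]
[160.5 331.8] [-0.89  0.01] [-1.95  0.07]
```

The lug followed the fingers: about +4 mm at the first raise, then about +10 mm. Far stayed under about 5 mm, so the peel is done. Now I'll lift the tray clear, gently.

Request:
{"api": "step_arm", "payload": {
  "deltas": [
    [[0,0,-0.015],0,0],
    [[0,0,-0.03],0,0],
    [[0,0,-0.045],0,0],
    [[0,0,-0.06],0,0],
    [[0,0,-0.075],0,0]
  ]
}}

```text
clock: 22.8
tool_pos: [524.4, -263.3, 126.6]
tool_rot: [-0.278, 0.961, -0.0, 0.0]
ft_force: [-0.9, 0.8, -0.2]
finger_gap: 0.061
grip_force: 58.5
```

```bash
cat > tilt.py <<'E'
from h import *
import sys
from scipy.optimize import least_squares
s=read_state();P=np.array(s['tool_pos']);print(np.round(P,1),np.round(s['ft_force'],1),s['finger_gap'],s['grip_force'],s['clock'])
for c in ['side','top']:
    im=capture(c);cv2.imwrite(f'pics/{c}_{sys.argv[1]}.png',im);o=[]
    for t in ['tray_far','tray_near','tray_lug','tray_center']:
        for d in place_of(c,t)[:1]: o.append((t,round(d['conf'],2),np.round(d['location'],1).tolist()))
    print(c,o)
    # predicted pixels: lug at tcp - 15 mm, tilts a(about tool y), pose from gripper
    u=np.array([.846,.533,0]);
    for tilt in (0,.07,.15,.25):
        lug=P+np.array([0,0,-9])+u*16  # lug point: inner from TCP, 17 below top
        far=lug+u*239*np.cos(tilt)-np.array([0,0,239*np.sin(tilt)+17])
        print('  tilt',tilt,'far ->',np.round(proj(c,far),1))
E
python3 tilt.py 14
```

```text
[ 524.4 -263.3  126.6] [-0.9  0.8 -0.2] 0.06121295246431937 58.524640928953886 22.8
side [('tray_far', 0.63, [171.9, 262.2]), ('tray_near', 0.96, [161.7, 324.3]), ('tray_lug', 0.73, [159.9, 325.4]), ('tray_center', 0.88, [166.6, 293.4])]
  tilt 0 far -> [167.6 262.7]
  tilt 0.07 far -> [170.7 263.1]
  tilt 0.15 far -> [174.1 263.9]
  tilt 0.25 far -> [178.3 265.4]
top [('tray_far', 0.56, [147.5, 338.7]), ('tray_lug', 0.59, [148.3, 336.5]), ('tray_center', 0.64, [183.1, 362.5])]
  tilt 0 far -> [145.3 339.4]
  tilt 0.07 far -> [146.5 338.9]
  tilt 0.15 far -> [148.3 338.6]
  tilt 0.25 far -> [151.  338.6]
```

Request:
{"api": "step_arm", "payload": {
  "deltas": [
    [[0,0,-0.04],0,0],
    [[0,0,-0.09],0,0],
    [[0,0,-0.14],0,0],
    [[0,0,-0.19],0,0],
    [[0,0,-0.235],0,0]
  ]
}}

```text
clock: 23.8
tool_pos: [524.6, -263.5, 198.4]
tool_rot: [-0.278, 0.961, -0.0, 0.001]
ft_force: [0.5, -0.6, -0.3]
finger_gap: 0.061
grip_force: 58.5
```

```bash
python3 tilt.py 15; python3 trk.py 15b | head -20
```

```text
[ 524.6 -263.5  198.4] [ 0.5 -0.6 -0.3] 0.061196976204284104 58.54182028211653 23.8
side [('tray_far', 0.64, [159.4, 261.4]), ('tray_near', 0.76, [149.2, 322.2]), ('tray_lug', 0.97, [144.7, 325.7]), ('tray_center', 0.67, [154.3, 294.7])]
  tilt 0 far -> [153.6 261.7]
  tilt 0.07 far -> [156.9 262.1]
  tilt 0.15 far -> [160.6 262.9]
  tilt 0.25 far -> [165.  264.5]
top [('tray_far', 0.92, [143.6, 339.8]), ('tray_near', 0.52, [178.0, 364.4]), ('tray_lug', 0.65, [207.4, 228.7]), ('tray_center', 0.23, [276.4, 455.5])]
  tilt 0 far -> [140.4 342.2]
  tilt 0.07 far -> [141.8 341.6]
  tilt 0.15 far -> [143.7 341.3]
  tilt 0.25 far -> [146.7 341.2]
[187.2 262.8] d(row,col) [ 1.98 -5.54]
[177. 274.] d(row,col) [-19.02  -1.07]
[190.2 303.8] d(row,col) [-25.82 -17.21]
[189.2 307. ] d(row,col) [-25.96 -14.23]
```

The tray is clear of the stack and tilted about 0.13 rad. I'll carry it to the mat at a steady pace.

Request:
{"api": "step_arm", "payload": {
  "deltas": [
    [[-0.02,0.06,0],0,0],
    [[-0.055,0.16,0],0,0],
    [[-0.095,0.265,0],0,0],
    [[-0.135,0.37,0],0,0],
    [[-0.17,0.475,0],0,0]
  ]
}}

```text
clock: 24.85
tool_pos: [491.0, -114.4, 196.3]
tool_rot: [-0.278, 0.961, 0.0, -0.0]
ft_force: [0.2, 0.0, -0.2]
finger_gap: 0.062
grip_force: 58.6
```

Request:
{"api": "step_arm", "payload": {
  "deltas": [
    [[-0.04,0.105,0],0,0],
    [[-0.077,0.21,0],0,0],
    [[-0.115,0.315,0],0,0],
    [[-0.153,0.42,0],0,0],
    [[-0.19,0.525,0],0,0]
  ]
}}

```text
clock: 25.35
tool_pos: [454.9, 49.2, 196.6]
tool_rot: [-0.278, 0.961, 0.0, 0.0]
ft_force: [0.5, 0.4, -0.1]
finger_gap: 0.062
grip_force: 58.6
```

Request:
{"api": "step_arm", "payload": {
  "deltas": [
    [[-0.03,0.08,0],0,0],
    [[-0.055,0.14,0],0,0],
    [[-0.07,0.185,0],0,0],
    [[-0.075,0.2,0],0,0],
    [[-0.075,0.2,0],0,0]
  ]
}}

```text
clock: 25.85
tool_pos: [442.2, 111.0, 196.5]
tool_rot: [-0.279, 0.96, -0.0, -0.0]
ft_force: [-0.3, 0.0, -1.4]
finger_gap: 0.063
grip_force: 58.6
```

```bash
python3 tilt.py 16
python3 - <<'E'
from h import *
g=cv2.imread('pics/top0.png').astype(int)
m=(g.max(2)<60).astype(np.uint8);n,l,st,ce=cv2.connectedComponentsWithStats(m)
i=l[207,227] or l[200,230];print('mat',st[i],ce[i],onz('top',ce[i][::-1],3))
g=cv2.imread('pics/side0.png').astype(int)
m=(g.max(2)<60).astype(np.uint8);n,l,st,ce=cv2.connectedComponentsWithStats(m)
i=l[260,264] or l[262,268];print('mat',st[i],ce[i],onz('side',ce[i][::-1],3))
E
```

```text
[442.2 111.  196.5] [-0.3  0.  -1.4] 0.06329975449370889 58.59761679545045 25.85
side [('tray_far', 0.82, [235.8, 229.9]), ('tray_near', 0.86, [228.6, 301.5]), ('tray_lug', 0.8, [224.1, 301.2]), ('tray_center', 0.84, [232.1, 263.0])]
  tilt 0 far -> [233.  228.1]
  tilt 0.07 far -> [236.2 228.9]
  tilt 0.15 far -> [239.7 230.2]
  tilt 0.25 far -> [243.9 232.4]
top [('tray_far', 0.6, [170.8, 199.3]), ('tray_lug', 0.92, [244.6, 245.7]), ('tray_center', 0.59, [205.0, 225.1])]
  tilt 0 far -> [167.3 199.4]
  tilt 0.07 far -> [168.3 200.7]
  tilt 0.15 far -> [169.9 202.3]
  tilt 0.25 far -> [172.4 204.7]
mat [ 194  166   67   83 3886] [226.56767885 206.91842512] [563.21726083 193.23805761   3.        ]
mat [     0      0    560    420 233158] [279.07187401 208.87430412] [629.01181587 -42.68543925   3.        ]
```

The tray centre is over the mat. The residual tilt is uncertain (0.06-0.18 rad), so I'll level it by lowering it flat on the mat, re-grip the lug fully, and raise it.

Request:
{"api": "step_arm", "payload": {
  "deltas": [
    [[0,0,0.06],0,0],
    [[0,0,0.13],0,0],
    [[0,0,0.2],0,0],
    [[0,0,0.27],0,0],
    [[0,0,0.32],0,0]
  ]
}}

```text
clock: 26.85
tool_pos: [441.9, 110.4, 99.3]
tool_rot: [-0.278, 0.961, -0.0, -0.001]
ft_force: [-0.0, -0.1, -0.2]
finger_gap: 0.065
grip_force: 58.6
```

Request:
{"api": "step_arm", "payload": {
  "deltas": [
    [[0,0,0.03],0,0],
    [[0,0,0.06],0,0],
    [[0,0,0.09],0,0],
    [[0,0,0.12],0,0],
    [[0,0,0.145],0,0]
  ]
}}

```text
clock: 27.35
tool_pos: [442.5, 110.8, 56.5]
tool_rot: [-0.278, 0.961, 0.0, 0.0]
ft_force: [-0.3, 0.7, 0.7]
finger_gap: 0.066
grip_force: 58.7
```

Request:
{"api": "step_arm", "payload": {
  "deltas": [
    [[0,0,0.01],0,0],
    [[0,0,0.02],0,0],
    [[0,0,0.027],0,0]
  ]
}}

```text
clock: 27.65
tool_pos: [442.6, 110.8, 49.0]
tool_rot: [-0.278, 0.961, 0.0, 0.0]
ft_force: [-0.4, 0.1, 1.0]
finger_gap: 0.063
grip_force: 58.9
```

Request:
{"api": "step_arm", "payload": {
  "deltas": [
    [[0,0,0.007],0,0],
    [[0,0,0.014],0,0],
    [[0,0,0.014],0,0]
  ]
}}

```text
clock: 27.95
tool_pos: [442.6, 110.7, 45.1]
tool_rot: [-0.278, 0.961, -0.0, 0.0]
ft_force: [-0.1, -1.7, 4.9]
finger_gap: 0.063
grip_force: 59.4
```

Request:
{"api": "step_arm", "payload": {
  "deltas": [
    [[0,0,0],0,30],
    [[0,0,0],0,40],
    [[-0.045,0,0.0],0,40],
    [[-0.045,0,0.038],0,40],
    [[-0.045,0,0.038],0,20]
  ]
}}

```text
clock: 28.45
tool_pos: [453.1, 117.6, 32.2]
tool_rot: [-0.278, 0.961, -0.0, -0.001]
ft_force: [0.5, -0.1, 0.2]
finger_gap: 0.247
grip_force: 0.0
```

Request:
{"api": "step_arm", "payload": {
  "deltas": [
    [[0,0,0],0,0],
    [[0,0,0],0,0],
    [[0,0,0],0,0],
    [[0,0,0],0,0]
  ]
}}

```text
clock: 28.85
tool_pos: [453.7, 117.9, 33.5]
tool_rot: [-0.278, 0.961, 0.0, 0.0]
ft_force: [-0.0, 0.8, 0.1]
finger_gap: 0.08
grip_force: 61.2
```

Run:
```python
from h import *
s=read_state();print(s['tool_pos'],s['ft_force'],s['finger_gap'],s['grip_force'])
for c,im in (('side',capture('side')),('top',capture('top'))):
    for t,z in(('tray_near',21),('tray_far',21),('tray_center',16),('tray_lug',38)):
        for d in place_of(c,t)[:1]: print(c,t,round(d['conf'],2),np.round(onz(c,d['location'],z),1))
```

```text
[453.69087043 117.87830425  33.48521353] [-0.00232916  0.75147974  0.12934848] 0.07988791174959449 61.173999309539795
side tray_near 0.92 [459.1 133.7  21. ]
side tray_far 0.59 [649.3 261.2  21. ]
side tray_center 0.8 [572.7 175.5  16. ]
side tray_lug 0.98 [454.9 118.9  38. ]
top tray_near 0.83 [473.4 131.3  21. ]
top tray_far 0.86 [652.2 255.7  21. ]
top tray_center 0.55 [634.  492.6  16. ]
```

Full-pad grip on the lug (gap 0.08). I'll raise the tray 135 mm.

Request:
{"api": "step_arm", "payload": {
  "deltas": [
    [[0,0,-0.02],0,0],
    [[0,0,-0.08],0,0],
    [[0,0,-0.15],0,0],
    [[0,0,-0.22],0,0],
    [[0,0,-0.29],0,0]
  ]
}}

```text
clock: 29.85
tool_pos: [453.7, 117.9, 121.5]
tool_rot: [-0.278, 0.961, 0.0, 0.0]
ft_force: [-0.1, 0.4, -2.0]
finger_gap: 0.075
grip_force: 61.2
```

Request:
{"api": "step_arm", "payload": {
  "deltas": [
    [[0,0,-0.06],0,0],
    [[0,0,-0.11],0,0],
    [[0,0,-0.145],0,0],
    [[0,0,-0.16],0,0],
    [[0,0,-0.16],0,0]
  ]
}}

```text
clock: 30.35
tool_pos: [453.8, 118.0, 168.7]
tool_rot: [-0.278, 0.961, 0.0, 0.0]
ft_force: [-0.3, 0.5, -1.4]
finger_gap: 0.079
grip_force: 61.2
```

Request:
{"api": "step_arm", "payload": {
  "deltas": [
    [[0,0,0],0,0],
    [[0,0,0],0,0],
    [[0,0,0],0,0]
  ]
}}

```text
clock: 30.65
tool_pos: [453.5, 117.8, 167.6]
tool_rot: [-0.278, 0.961, -0.0, -0.001]
ft_force: [0.5, -0.1, -0.8]
finger_gap: 0.08
grip_force: 61.2
```

Run:
```python
from h import *
s=read_state();print(s['tool_pos'],s['ft_force'],s['finger_gap'],s['grip_force'],s['clock'])
cs={c:cam(c) for c in('side','top')};L={}
for c in cs:
    capture(c)
    for t in('tray_near','tray_far','tray_center'):
        for d in place_of(c,t)[:1]: L[c,t]=d['location']; print(c,t,round(d['conf'],2),np.round(onz(c,d['location'],155 if 'cen' not in t else 150,cs[c]),1))
for t in('tray_near','tray_far','tray_center'):
    if ('side',t) in L and ('top',t) in L:
        A=[];b=[]
        for c in cs:
            o,v=ray(c,L[c,t],cs[c]);v=v/np.linalg.norm(v);Q=np.eye(3)-np.outer(v,v);A.append(Q);b.append(Q@o)
        print(t,np.round(np.linalg.lstsq(np.vstack(A),np.hstack(b),rcond=None)[0],1))
```

```text
[453.4849553  117.77292299 167.63792151] [ 0.46855477 -0.08682558 -0.75712107] 0.07991519978392121 61.165759563446045 30.65
side tray_near 0.6 [464.1 126.4 155. ]
side tray_far 0.97 [666.8 249.6 155. ]
side tray_center 0.61 [570.5 187.8 150. ]
top tray_near 0.9 [469.4 135.4 155. ]
top tray_far 0.62 [646.5 254.1 155. ]
top tray_center 0.85 [557.5 187.9 150. ]
tray_near [465.6 133.  161.9]
tray_far [652.2 255.3 168.4]
tray_center [562.5 189.7 156. ]
```

The tray is level and held (near and far corners at 162 and 168 mm). Its centre is at about (562,190), within a few mm of the mat centre at about (565,190), and about 15 cm up. Handing in.

```bash
python3 -c "
from rig import *
print(finish_job())"
```

```text
the job is handed in; nothing more can be done
None
```

I handed the job in with the tray held level by its lug, about 15 cm above the mat and within a few mm of its centre; no verdict came back. My first grip raised both corners together, so I redid the peel with a smaller grip, pressing the tray floor with shut fingers (up to 43 N, above the 40 N limit if it covers fingers). I then set the tray briefly on the mat to level and re-grip it; the stack's base showed no visible shift up to the lift, and I did not re-measure the stack or the other goods at the end.

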